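# Close, seat and clip a hinged ball mould

### The arm

A 6-joint arm with a two-finger parallel gripper is mounted at the origin on the work surface. World frame = base frame: x ahead of the robot, y to its left, z up, the work surface at z = 0. Lengths are in m, angles in rad, forces in N, time in s.
With the tool pointing down it reaches from about 0.3 to 0.875 m from the base axis. Payload 6.4 kg.
Tool frame: the origin (TCP) lies between the finger pads; the fingertips stand 14 mm ahead of it and the grasp point (between the pads) lies 5 mm behind it; x points along the fingers, z is the direction in which the jaws open and shut, and the axes are right-handed (so a half turn about x gives the same grasp; the last joint's range is limited). The gripper opens to 85 mm and grips with 20 to 120 N. Pads are 22 mm wide; open, the fingers measure 114 mm over their backs; the gripper's body (76 mm by 85 mm) begins 54 mm behind the grasp point. The pads swing forward as they close: fully open they stand 13 mm farther back than shut.
Start: joints at [-1.407, 0.181, 1.607, -0, 1.354, -0.206], TCP at [0.208, -0.536, 0.245] pointing down, gripper open.
Joint ranges: [-2.99, 2.99], [-0.89, 2.07], [0.3, 2.58], [-1.14, 4.28], [0, 2.63], [-3.12, 3.12]. Speed limits (rad/s): [2.57, 2.57, 3.01, 3.14, 3.14, 3.14].

### API

Orientations are given as a unit quaternion [w, x, y, z].
In Python, from plant import get_obs, snapshot, camera_info, close_job gives the robot as it stands.
- The arm moves only by the shell command python3 -m jog 'ROWS' [FORCE]. ROWS is JSON, a list that holds one entry, the list of rows, each a list of 7 numbers: the shift along the tool's x, y, z in m, then the turn, a rotation vector about the tool's x, y, z in rad, then the closure, from -1 (fully open) to 1 (shut), so that 0 is half open. A call has 1 to 20 rows; each row is the pose to reach, as a shift and turn from the pose commanded when the call began, along the tool's axes at that moment; what a row does not reach only later rows make up. A row lasts 1/10 s, in which the tool goes at most 50 mm and 8.59 degrees, less where a joint would pass 70% of its speed; a pose out of reach is approached as far as the arm can. A call with a gripper value outside its range is refused whole. The fingers move at their own pace and stop on an object; FORCE is the grip in N (left out, the last holds). Time passes only in rows, so rows that repeat a pose let the fingers close. It gives the time, the measured TCP pose, the force and the opening at its end, in the units of the state.
- get_obs(): the state, without advancing time (a new reading comes with each control period).
- snapshot(name): name is "scene" or "top" or "wrist"; returns the picture (420x560x3 uint8, blue, green, red); there is no depth.
- camera_info(name): a dict with "vertical_fov" (degrees; the focal length in pixels is half the picture's height over the tangent of half this angle, whatever the lens; pixels are square), "cx", "cy" (the principal point, pixels), "dist" ([k1, k2, p1, p2, k3] as OpenCV has them; the pictures are not rectified), "rvec" (rotation vector, rad) and "tvec" (3), from world to camera coordinates, as OpenCV has them; the wrist camera has in their place "T_tool_cam" (4x4, takes a point from camera to tool coordinates, whose origin is the TCP and whose axes are the tool frame's). Camera axes: x right, y down, z forward; pixel columns grow to the right and rows downward; lengths in m; the calibration is good to about 2 mm. A picture is of the moment at which its call begins: read the wrist's pose just before it. camera_info takes no time and is no camera call.
- close_job(): hands the job in, once; it reports no verdict.
The state is a dict: "time_s": time; "joint_pos": joint angles; "joint_velocities": joint speeds; "tau": joint torques, N m; "tcp_pos": TCP position; "tool_rot": TCP orientation; "wrist_force": force on the tool from outside, world axes, zero at the start; "ft_torque": the same for the moment, N m; "opening": opening from 0.0 (shut) to 1.0 (fully open).
Only numpy, scipy, OpenCV 4.12 (cv2) and the standard library are available. Lean on these libraries where they do the work, as an engineer would, in place of code of your own. Each camera call takes 0.05 s, during which the arm holds its last target.

### The job

Close the hinged chocolate-ball mould on the bench stand and clip it ready for casting: swing the raised half over without slamming it, work it sideways on its hinge until it drops over the locating pegs and the two halves meet flush edge to edge, then fold the steel clip at the front fully home over its edge. Leave the paints, tools and sugar plaque around it where they are.

Things in the scene. Friction and masses are not known exactly. Their poses are not given: they have to be found in the camera images.
- stand: Fixed steel plate 150 (x) x 310 (y) x 8 mm. Origin: centre of its underside, on the bench; x points away from the robot to the mould's hinge, z up. The pale blue mould is held on it, but with end float: its middle lies up to 6 mm either way of the stand's middle along y. This offset e is not measured; no mould part is tracked. Lower half 100 x 240 mm (x, y), flat rim at z = 48 mm.
- hinge_line (a point): Point of the hinge axis (x = 54, y = 0, z = 48 mm in the stand frame; axes as the stand). The axis runs along y; the lid's underside lies in its plane. The lid also slides on the pin along y, up to 6 mm either way of the mould's middle (about 1 N of friction, a hard stop at each end); its start there is not measured. So the lid's middle is at y = e + play, within 12 mm.
- peg_line (a point): Mid-point between the tops of two steel locating pegs, 8 mm square, 6 mm above the rim, at x = -38, y = e +-106 mm in the stand frame (point drawn for e = 0). The lid's sockets (10.5 mm square) fit them only within about 1 mm of the middle of its play; else it rests on the pegs at about 0.068 rad, its front edge 7 mm proud, until it is moved sideways and drops.
- tab_place (a point): Top centre of the lift tab when the lid is flush and e and play are 0: x = -64, z = 56 mm in the stand frame. The tab, 30 mm wide (y) and 8 mm thick, sticks out of the middle of the lid's front edge, 104 to 132 mm from the hinge axis. Free space under it down to the stand plate, and 60 mm to either side above 30 mm.
- lid (a joint): Upper half: rad, 0 = flush, 1.57 = upright, at most 1.95 (leaning away from the robot). Starts open. Stiff hinge (0.22 N m friction; 0.28 kg): stays where left. Flange 8 mm thick, front edge 104 mm from the axis, 240 mm wide, three domes 62 mm across on the outer side, 31 mm above its underside, 19 mm behind the front edge. Over the pegs it goes down to 0 under a light push on the tab.
- clip_pivot (a point): Pivot of the steel clip on the front wall of the lower half, for e = 0: x = -56, y = 92, z = 30 mm in the stand frame (it moves with e). The clip turns about the stand's y. Arm 22 mm wide (y), 4 mm thick, 32 mm long; at its end a 4 mm lip sticks out 5 mm to the robot's side and a claw 13 mm to the mould's side (when upright).
- clip (a joint): Swing clip: rad, 0 = home (arm upright, claw over the lid's flange), grows as it folds outwards, down towards the robot; at most 1.05. Stays where left (0.03 N m friction). Pushed at its lip from the robot's side, in and up along its arc, it folds home (a level push on the lip can jam). It clears the flange of a flush lid by 1.5 mm and is blocked by a lid that is proud.
- silver_paint: open bottle of silver paint, 34 mm across, 62 mm tall, black band; origin under its centre. Bystander: leave alone
- gold_paint: capped bottle of gold paint, 34 mm across, 68 mm tall, black band and cap; origin under its centre. Bystander: leave alone
- paint_cap: loose black ribbed bottle cap, 24 mm across, 16 mm tall; origin under its centre. Bystander: leave alone
- plaque: dried sugar plaque, white and scalloped, on a blue disc, 110 mm across, 12 mm high; origin under its centre. Bystander: leave alone
- brush: flat yellow-handled brush 170 mm long lying on the bench along its x axis; origin underneath. Bystander: leave alone
- palette_knife: broad steel palette knife with a wooden handle, 200 mm long, lying on the bench along its x axis; origin underneath. Bystander: leave alone
- cutter: steel ring cutter, 70 mm across, 28 mm tall; origin under its centre. Bystander: leave alone
- shaker: steel sugar shaker, 62 mm across, 90 mm tall; origin under its centre. Bystander: leave alone

How it is judged:
On the way, in this order (a step that is already met when the one before it is completed fails the run):
1. the upper half is seated flush on the lower half, pegs in their sockets (value of joint lid below 0.02 rad), for 0.2 s.
2. the clip is folded home over the lid's edge (value of joint clip below 0.12 rad), for 0.2 s.
At the end, for the whole second after the job is handed in: The upper half lies flush (lid angle under 0.02 rad) and the clip is home (clip angle under 0.12 rad), both left so, and no bystander has been moved more than 25 mm or tipped over (value of joint lid below 0.02 rad and value of joint clip below 0.12 rad and not (distance of any of silver_paint, gold_paint, paint_cap, plaque, brush, palette_knife, cutter, shaker from where it was at the start of the episode above 0.025 m or angle between any of silver_paint, gold_paint, shaker's own z axis and vertical above 0.35 rad)); the robot touches nothing.
It fails at once if the lid slams shut (closing faster than 4 rad/s) (velocity of joint lid below -4 rad/s).
It fails at once if a bystander is shifted more than 25 mm or tipped (distance of any of silver_paint, gold_paint, paint_cap, plaque, brush, palette_knife, cutter, shaker from where it was at the start of the episode above 0.025 m or angle between any of silver_paint, gold_paint, shaker's own z axis and vertical above 0.35 rad).
It also fails if it takes over 64 s, if anything falls off the work surface, if the arm or the gripper's body presses on something with over 40 N, if the wrist force passes 120 N, or if a joint passes its speed limit or range.

## Working session

There is one attempt and no reset: what is moved stays moved. The work goes in short steps, Python scripts to look and compute and a shell command to move; the robot and the scene stay as the last step left them, time stands still between calls to the robot, and variables do not carry over. Pictures are saved under pics/ and viewed, and the job is handed in when it is done.

```bash
ls; mkdir -p pics; python3 - <<'E'
from plant import *
import cv2,json
o=get_obs();print(o)
for n in ("scene","top","wrist"):
    print(n,camera_info(n)); cv2.imwrite(f"pics/{n}0.png",snapshot(n))
E
```

```text
pics
{'time_s': 0.0, 'joint_pos': array([-1.40729883e+00,  1.81528401e-01,  1.60797783e+00,  2.88196043e-07,
        1.35378949e+00, -2.06316397e-01]), 'joint_velocities': array([ 2.30473902e-04, -1.95485983e-05,  1.14591142e-03, -1.55722016e-03,
       -6.97021664e-04,  8.38856817e-05]), 'tau': array([ 1.96134365e-04, -4.44872582e+01, -3.51343524e+01, -1.72052792e-04,
        9.24592634e-03,  2.98722242e-06]), 'tcp_pos': array([ 0.20775194, -0.53561011,  0.24440582]), 'tool_rot': array([ 0.58298751,  0.39998387,  0.58382047, -0.39911417]), 'wrist_force': array([-0.40319462,  0.47546918, -0.10922412]), 'ft_torque': array([ 0.03306053,  0.00299792, -0.00761119]), 'opening': 1.0057144558572007}
scene {'vertical_fov': 56.816806654476316, 'cx': 290.54890051923445, 'cy': 208.05623146987995, 'dist': array([-0.01946983,  0.        ,  0.        ,  0.        ,  0.        ]), 'rvec': array([ 1.71004   ,  2.05061719, -0.64905122]), 'tvec': array([ 0.07887614, -0.40684704,  1.3115299 ])}
top {'vertical_fov': 44.14389377965635, 'cx': 277.9659219433304, 'cy': 210.70996923237047, 'dist': array([-0.16843958,  0.        ,  0.        ,  0.        ,  0.        ]), 'rvec': array([ 2.21040159, -2.19097557,  0.0703438 ]), 'tvec': array([-0.0029603 ,  0.52692538,  1.3992395 ])}
wrist {'vertical_fov': 63.58922103670651, 'cx': 276.0375903193136, 'cy': 209.77253475052567, 'dist': array([0.00712654, 0.        , 0.        , 0.        , 0.        ]), 'T_tool_cam': array([[ 6.71366293e-06, -2.79580155e-01,  9.60122355e-01,
        -1.29167854e-01],
       [-5.32008038e-05, -9.60122354e-01, -2.79580154e-01,
         7.03646354e-02],
       [ 9.99999999e-01, -4.92022741e-05, -2.13198268e-05,
         4.14877402e-04],
       [ 0.00000000e+00,  0.00000000e+00,  0.00000000e+00,
         1.00000000e+00]])}
```

View pics/scene0.png

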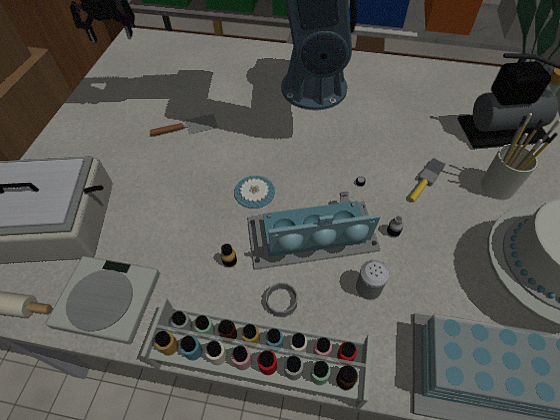

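View pics/top0.png

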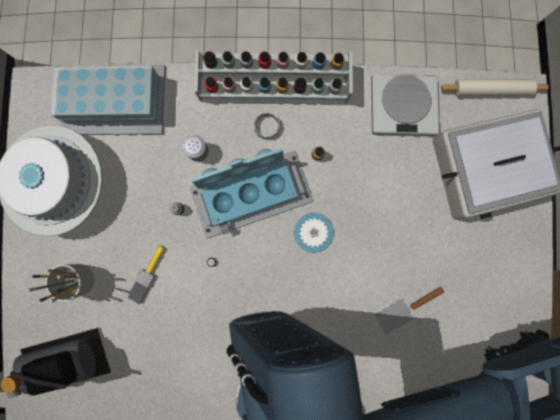

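View pics/wrist0.png

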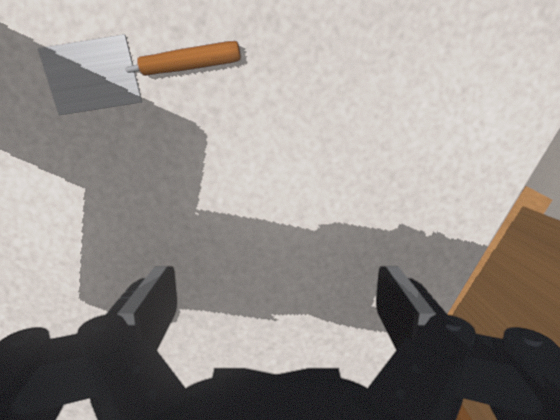

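```bash
python3 - <<'E'
import cv2
a=cv2.imread("pics/top0.png")[135:245,165:345];cv2.imwrite("pics/top0c.png",cv2.resize(a,None,fx=4.4,fy=4.4,interpolation=cv2.INTER_CUBIC))
a=cv2.imread("pics/scene0.png")[170:280,230:420];cv2.imwrite("pics/sc0c.png",cv2.resize(a,None,fx=4.2,fy=4.2,interpolation=cv2.INTER_CUBIC))
E
```

```text
(no output)
```

View pics/top0c.png

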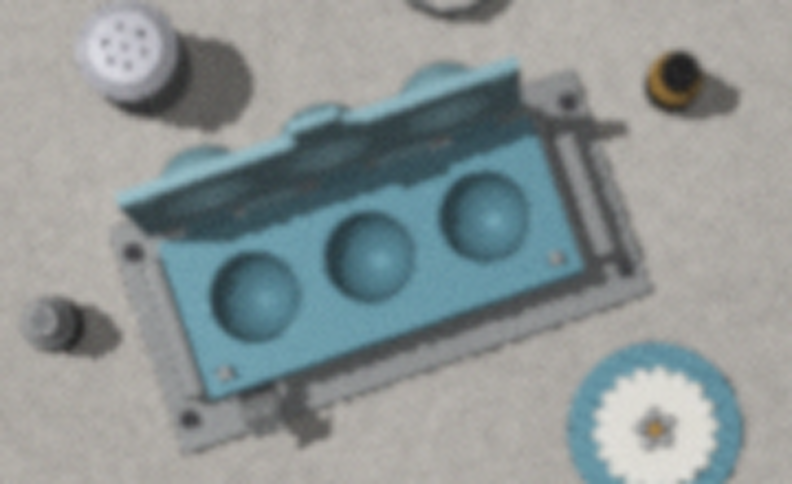

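View pics/sc0c.png

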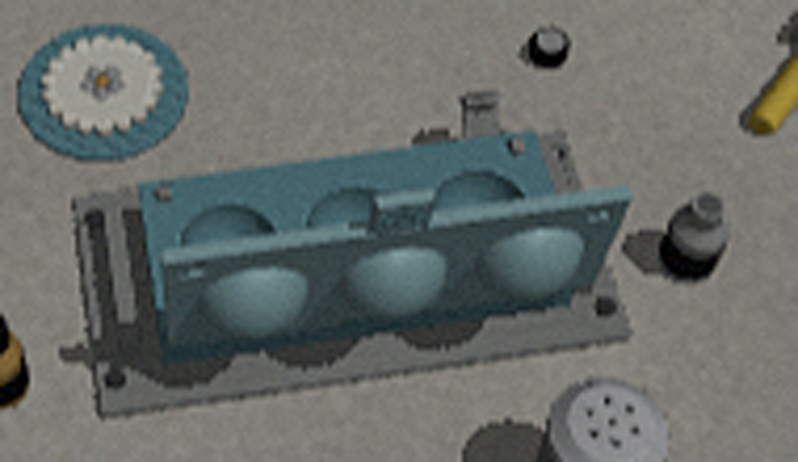

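```bash
cat > h.py <<'E'
import numpy as np,cv2
from plant import *
from scipy.spatial.transform import Rotation as R
def proj(n,P):
    c=camera_info(n);f=210/np.tan(np.radians(c["vertical_fov"]/2))
    K=np.array([[f,0,c["cx"]],[0,f,c["cy"]],[0,0,1]])
    if n=="wrist":
        o=get_obs();q=o["tool_rot"];T=np.eye(4);T[:3,:3]=R.from_quat(np.r_[q[1:],q[0]]).as_matrix();T[:3,3]=o["tcp_pos"]
        M=np.linalg.inv(T@c["T_tool_cam"]);rv=cv2.Rodrigues(M[:3,:3])[0];tv=M[:3,3]
    else: rv,tv=c["rvec"],c["tvec"]
    return cv2.projectPoints(np.array(P,float).reshape(-1,1,3),rv,tv,K,c["dist"])[0].reshape(-1,2)
def S2W(s,P):
    P=np.atleast_2d(P);c,n=np.cos(s[2]),np.sin(s[2])
    return np.c_[s[0]+c*P[:,0]-n*P[:,1],s[1]+n*P[:,0]+c*P[:,1],P[:,2]]
def lidpt(r,y,t,th): return [.054-r*np.cos(th)+t*np.sin(th),y,.048+r*np.sin(th)+t*np.cos(th)]
E
python3 - <<'E'
from h import *
from scipy.optimize import least_squares
tc=lambda u,v:(165+u/4.4-.4,135+v/4.4-.4)
sc=lambda u,v:(230+u/4.2-.4,170+v/4.2-.4)
def model(p):
    s=p[:3];e,pl,th=p[3:6];m=e+pl
    t=[[.075,-.155,.008],[-.075,-.155,.008],[-.075,.155,.008],[.075,.155,.008],[-.038,e+.106,.054],[-.038,e-.106,.054],[-.05,e+.12,.048],[-.05,e-.12,.048],
       lidpt(.104,m-.12,.0,th),lidpt(.104,m+.12,.0,th),lidpt(.132,m+.015,.0,th),lidpt(.132,m-.015,.0,th)]
    q=[[-.075,-.155,.008],[.075,-.155,.008],[.075,.155,.008],[-.075,.155,.008],[-.038,e+.106,.054],[-.038,e-.106,.054],[-.05,e-.12,.048],[-.05,e+.12,.048],
       lidpt(.104,m-.12,.008,th),lidpt(.104,m+.12,.008,th),lidpt(.132,m-.015,.008,th),lidpt(.132,m+.015,.008,th)]
    return np.r_[proj("top",S2W(s,t)),proj("scene",S2W(s,q))]
T=[(575,72),(650,290),(185,452),(110,230),(225,372),(557,258),(210,398),(583,268),(518,66),(120,205),(292,135),(365,118)]
Q=[(75,198),(100,415),(630,338),(565,133),(517,146),(163,193),(140,185),(535,133),(165,260),(630,195),(375,205),(432,198)]
D=np.array([tc(*a) for a in T]+[sc(*a) for a in Q])
r=least_squares(lambda p:(model(p)-D).ravel(),[.6,.05,.25,0,0,1.6],loss="soft_l1")
print(r.x.round(4)); print((model(r.x)-D).round(1))
E
```

```text
[0.5745 0.0774 0.342  0.0039 0.003  1.6441]
[[-0.5 -1.5]
 [ 0.4  0.1]
 [-0.7  0.2]
 [-1.1 -0.9]
 [-0.5 -0.4]
 [-0.4 -0.5]
 [-0.3 -0.2]
 [ 0.  -0.1]
 [ 0.9  0.5]
 [-0.2  0.4]
 [-0.4  0.1]
 [-5.3 -0.1]
 [-0.7 -0.6]
 [-0.4 -0.1]
 [ 0.5 -0.3]
 [-0.6 -0.5]
 [ 0.2 -0.5]
 [-0.1 -0.4]
 [-0.8 -0.4]
 [-0.2 -0.5]
 [-1.2  0.4]
 [-0.1  0.5]
 [-0.4  0. ]
 [ 0.4 -0.3]]
```

```bash
cat >> h.py <<'E'
st=[.5745,.0774,.342]
def Rt(tilt,flip=1):
    # tilt 0 = down ; >0 = fingers turn to point forward (+stand x)
    c,s=np.cos(st[2]),np.sin(st[2]); sx=np.array([c,s,0]);sy=np.array([-s,c,0])*flip
    x=np.sin(tilt)*sx+np.array([0,0,-np.cos(tilt)])
    return np.c_[x,np.cross(sy,x),sy]
def cur():
    o=get_obs();q=o["tool_rot"];return o["tcp_pos"],R.from_quat(np.r_[q[1:],q[0]]).as_matrix(),o
def ins(P): # world -> stand
    d=np.array(P)-[st[0],st[1],0];c,s=np.cos(st[2]),np.sin(st[2]);return np.array([c*d[0]+s*d[1],-s*d[0]+c*d[1],d[2]])
def to(Ps,tilt=0,flip=1):
    p,M,o=cur();W=S2W(st,[Ps])[0]
    print("shift",(M.T@(W-p)).round(4),"rot",R.from_matrix(M.T@Rt(tilt,flip)).as_rotvec().round(4))
def state():
    p,M,o=cur();c,s=np.cos(st[2]),np.sin(st[2]);f=o["wrist_force"]
    print("t",round(o["time_s"],2),"stand tcp mm",(ins(p)*1e3).round(1),"F",np.round([c*f[0]+s*f[1],-s*f[0]+c*f[1],f[2]],1),"op",round(o["opening"],3),"j",o["joint_pos"].round(2))
    print("tool x in stand",np.round(Rt(0)@np.eye(3),1)[0][:0],np.round([M[:,0]@np.array([c,s,0]),M[:,0]@np.array([-s,c,0]),M[2,0]],3))
E
python3 - <<'E'
from h import *
state();print(cur()[1].round(3))
for f in(1,-1): to([.05,.007,.25],0,f)
# objects rough positions from top image at z
c=camera_info("top")
def back(n,uv,z):
    c=camera_info(n);f=210/np.tan(np.radians(c["vertical_fov"]/2));K=np.array([[f,0,c["cx"]],[0,f,c["cy"]],[0,0,1]])
    d=cv2.undistortPoints(np.array([[uv]],float),K,c["dist"])[0,0];M=cv2.Rodrigues(c["rvec"])[0]
    o=-M.T@c["tvec"];r=M.T@np.r_[d,1];return o+r*(z-o[2])/r[2]
for n,u,z in(("cap",(211,262),.016),("plaque",(314,232),.012),("silver",(177,209),.05),("gold",(319,151),.068),("shaker",(193,147),.09),("cutter",(267,126),.028),("brush",(157,255),.01)):
    P=back("top",u,z);print(n,P.round(3),(ins(P)*1e3).round())
E
```

```text
t 0.15 stand tcp mm [-551.1 -454.6  244.6] F [ 0.4 -0.1  0.1] op 0.995 j [-1.41  0.18  1.61  0.    1.35 -0.21]
tool x in stand [] [ 0.     0.001 -1.   ]
[[-0.     0.932  0.361]
 [ 0.001  0.361 -0.932]
 [-1.     0.    -0.001]]
shift [-0.0047  0.6137 -0.4447] rot [-3.1138e+00  4.0000e-04 -2.0000e-03]
shift [-0.0047  0.6137 -0.4447] rot [ 0.0278 -0.0013 -0.0003]
cap [0.386 0.183 0.016] [-143.  162.   16.]
plaque [ 0.47  -0.097  0.012] [-157. -129.   12.]
silver [0.527 0.272 0.05 ] [ 21. 199.  50.]
gold [ 0.684 -0.105  0.068] [  42. -209.   68.]
shaker [0.687 0.226 0.09 ] [156. 102.  90.]
cutter [0.758 0.034 0.028] [ 158. -103.   28.]
brush [0.402 0.333 0.01 ] [-77. 298.  10.]
```

```bash
python3 - <<'E'
from h import *
to([.0669,.007,.25],0,-1)
to([.0669,.007,.17],0,-1)
E
```

```text
shift [-0.0046  0.6306 -0.4443] rot [ 0.0278 -0.0013 -0.0003]
shift [ 0.0754  0.6306 -0.4442] rot [ 0.0278 -0.0013 -0.0003]
```

```bash
python3 -m jog '[[[-0.0046,0.6306,-0.4443,0.0278,0,0,-1],[-0.0046,0.6306,-0.4443,0.0278,0,0,-1],[-0.0046,0.6306,-0.4443,0.0278,0,0,-1],[-0.0046,0.6306,-0.4443,0.0278,0,0,-1],[-0.0046,0.6306,-0.4443,0.0278,0,0,-1],[-0.0046,0.6306,-0.4443,0.0278,0,0,-1],[-0.0046,0.6306,-0.4443,0.0278,0,0,-1],[-0.0046,0.6306,-0.4443,0.0278,0,0,-1],[-0.0046,0.6306,-0.4443,0.0278,0,0,-1],[-0.0046,0.6306,-0.4443,0.0278,0,0,-1],[-0.0046,0.6306,-0.4443,0.0278,0,0,-1],[-0.0046,0.6306,-0.4443,0.0278,0,0,-1],[-0.0046,0.6306,-0.4443,0.0278,0,0,-1],[-0.0046,0.6306,-0.4443,0.0278,0,0,-1],[-0.0046,0.6306,-0.4443,0.0278,0,0,-1],[-0.0046,0.6306,-0.4443,0.0278,0,0,-1],[-0.0046,0.6306,-0.4443,0.0278,0,0,-1],[-0.0046,0.6306,-0.4443,0.0278,0,0,-1],[-0.0046,0.6306,-0.4443,0.0278,0,0,-1],[-0.0046,0.6306,-0.4443,0.0278,0,0,-1]]]' 20
python3 - <<'E'
from h import *
state();cv2.imwrite("pics/w1.png",snapshot("wrist"));to([.0669,.007,.172],0,-1)
th=1.644
P=[lidpt(r,.007+y,t,th) for t in(0,.008) for r,y in((.132,.015),(.132,-.015),(.104,.12),(.104,-.12))]
print(proj("wrist",S2W(st,P)).round())
E
```

```text
time_s: 2.15
tcp_pos: [0.6348, 0.1048, 0.25]
tool_rot: [0.577, 0.408, 0.577, -0.408]
wrist_force: [0.9, 0.1, -0.4]
opening: 0.999
t 2.15 stand tcp mm [ 66.    5.6 250. ] F [ 0.9 -0.2 -0.4] op 0.999 j [-0.02  0.33  1.42 -0.    1.4   1.21]
tool x in stand [] [-0. -0. -1.]
shift [ 0.0781  0.0007 -0.0014] rot [-0.0015  0.0001  0.    ]
[[249. 232.]
 [297. 232.]
 [103. 222.]
 [444. 221.]
 [249. 220.]
 [297. 220.]
 [102. 211.]
 [445. 210.]]
```

View pics/w1.png

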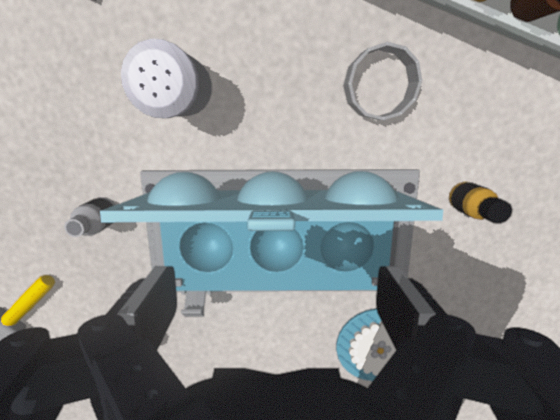

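```bash
python3 -m jog '[[[0.04,0.0007,-0.002,0,0,0,-1],[0.078,0.0007,-0.002,0,0,0,-1],[0.079,0.0007,-0.002,0,0,0,-1],[0.079,0.0007,-0.002,0,0,0,0.2],[0.079,0.0007,-0.002,0,0,0,1],[0.079,0.0007,-0.002,0,0,0,1],[0.079,0.0007,-0.002,0,0,0,1],[0.079,0.0007,-0.002,0,0,0,1],[0.079,0.0007,-0.002,0,0,0,1]]]' 20
python3 - <<'E'
from h import *
state();cv2.imwrite("pics/w2.png",snapshot("wrist"))
E
```

```text
time_s: 3.1
tcp_pos: [0.6364, 0.1082, 0.1731]
tool_rot: [0.579, 0.408, 0.577, -0.407]
wrist_force: [-0.7, 0.6, 6.7]
opening: 0.344
t 3.1 stand tcp mm [ 68.7   8.2 173.1] F [-0.5  0.8  6.7] op 0.344 j [-0.02  0.4   1.48 -0.    1.26  1.21]
tool x in stand [] [ 0.003 -0.001 -1.   ]
```

View pics/w2.png

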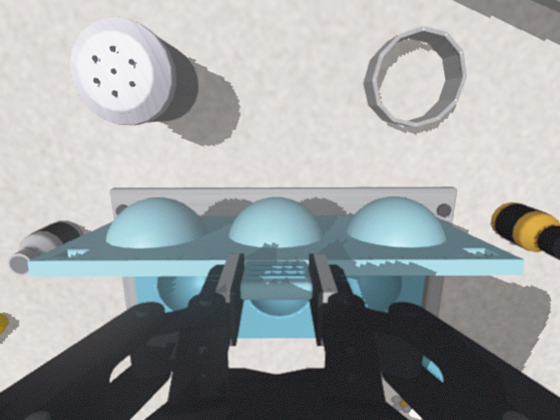

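```bash
python3 -c "
import numpy as np
for a in np.arange(1.6,-0.01,-.08):
  x=54-126*np.cos(a);z=48+126*np.sin(a);print(round(a,2),round((173.1-z)/1e3,4),round((x-68.7)/1e3,4))"
```

```text
1.6 -0.0008 -0.011
1.52 -0.0007 -0.0211
1.44 0.0002 -0.0311
1.36 0.0019 -0.0411
1.28 0.0044 -0.0508
1.2 0.0077 -0.0604
1.12 0.0117 -0.0696
1.04 0.0164 -0.0785
0.96 0.0219 -0.087
0.88 0.028 -0.095
0.8 0.0347 -0.1025
0.72 0.042 -0.1094
0.64 0.0499 -0.1158
0.56 0.0582 -0.1215
0.48 0.0669 -0.1265
0.4 0.076 -0.1308
0.32 0.0855 -0.1343
0.24 0.0951 -0.1371
0.16 0.105 -0.1391
0.08 0.115 -0.1403
-0.0 0.1251 -0.1407
```

```bash
python3 -m jog '[[[-0.0008,-0.011,0,0,0,0,1],[-0.0007,-0.0211,0,0,0,0,1],[0.0002,-0.0311,0,0,0,0,1],[0.0019,-0.0411,0,0,0,0,1],[0.0044,-0.0508,0,0,0,0,1],[0.0077,-0.0604,0,0,0,0,1],[0.0117,-0.0696,0,0,0,0,1],[0.0164,-0.0785,0,0,0,0,1],[0.0219,-0.087,0,0,0,0,1],[0.028,-0.095,0,0,0,0,1],[0.0347,-0.1025,0,0,0,0,1],[0.0347,-0.1025,0,0,0,0,1]]]'
python3 - <<'E'
from h import *
state();cv2.imwrite("pics/w3.png",snapshot("wrist"));cv2.imwrite("pics/s3.png",snapshot("scene")[170:280,230:420].repeat(4,0).repeat(4,1))
E
```

```text
time_s: 4.35
tcp_pos: [0.5365, 0.0733, 0.1355]
tool_rot: [0.577, 0.407, 0.579, -0.408]
wrist_force: [-4.0, -1.7, 3.4]
opening: 0.344
t 4.35 stand tcp mm [-37.2   8.9 135.5] F [-4.3 -0.3  3.4] op 0.344 j [-0.08  0.24  1.78 -0.    1.13  1.15]
tool x in stand [] [-0.003  0.001 -1.   ]
```

View pics/w3.png

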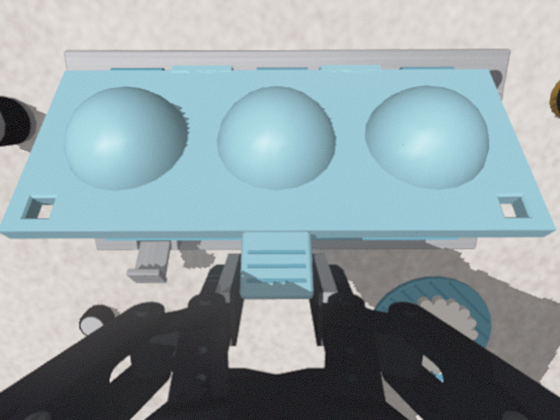

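View pics/s3.png

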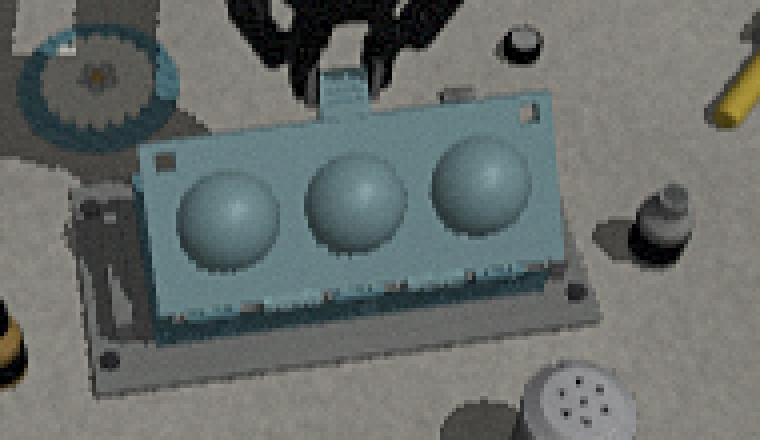

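```bash
python3 -m jog '[[[0.0073,-0.0069,0.0005,0,0,0,1],[0.0152,-0.0133,0.001,0,0,0,1],[0.0235,-0.019,0.0015,0,0,0,1],[0.0322,-0.024,0.002,0,0,0,1],[0.0413,-0.0283,0.0025,0,0,0,1],[0.0508,-0.0318,0.003,0,0,0,1],[0.0604,-0.0346,0.0034,0,0,0,1],[0.0654,-0.0356,0.0034,0,0,0,1],[0.0703,-0.0366,0.0034,0,0,0,1],[0.0753,-0.0372,0.0034,0,0,0,1],[0.0753,-0.0372,0.0034,0,0,0,1],[0.0753,-0.0372,0.0034,0,0,0,1]]]'
python3 - <<'E'
from h import *
state();cv2.imwrite("pics/w4.png",snapshot("wrist"))
E
```

```text
time_s: 5.65
tcp_pos: [0.5042, 0.0581, 0.0604]
tool_rot: [0.577, 0.407, 0.578, -0.408]
wrist_force: [-3.8, -1.4, -0.4]
opening: 0.343
t 5.65 stand tcp mm [-72.7   5.4  60.4] F [-4.  -0.1 -0.4] op 0.343 j [-0.12  0.29  1.9  -0.    0.95  1.11]
tool x in stand [] [-0.001  0.001 -1.   ]
```

View pics/w4.png

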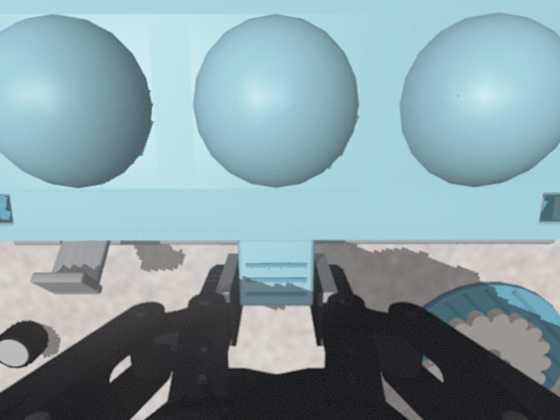

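```bash
python3 -m jog '[[[0.002,0,0,0,0,0,1],[0.004,0,0,0,0,0,1],[0.004,0,0,0,0,0,1]]]'
python3 - <<'E'
from h import *
state()
E
```

```text
time_s: 6.0
tcp_pos: [0.504, 0.0581, 0.0567]
tool_rot: [0.577, 0.407, 0.578, -0.408]
wrist_force: [-6.8, -2.0, 1.7]
opening: 0.343
t 6.0 stand tcp mm [-72.9   5.4  56.7] F [-7.1  0.4  1.7] op 0.343 j [-0.12  0.3   1.9  -0.    0.95  1.11]
tool x in stand [] [-0.002  0.    -1.   ]
```

```bash
python3 -m jog '[[[0.002,0.0005,0,0,0,0,1],[0.004,0.001,0,0,0,0,1],[0.004,0.001,0,0,0,0,1]]]'
python3 - <<'E'
from h import *
state();cv2.imwrite("pics/w5.png",snapshot("wrist"))
E
```

```text
time_s: 6.3
tcp_pos: [0.504, 0.0582, 0.0523]
tool_rot: [0.577, 0.407, 0.579, -0.408]
wrist_force: [-9.8, -3.8, 1.5]
opening: 0.344
t 6.3 stand tcp mm [-72.9   5.6  52.3] F [-10.5  -0.3   1.5] op 0.344 j [-0.12  0.3   1.9  -0.    0.94  1.11]
tool x in stand [] [-0.004  0.001 -1.   ]
```

View pics/w5.png

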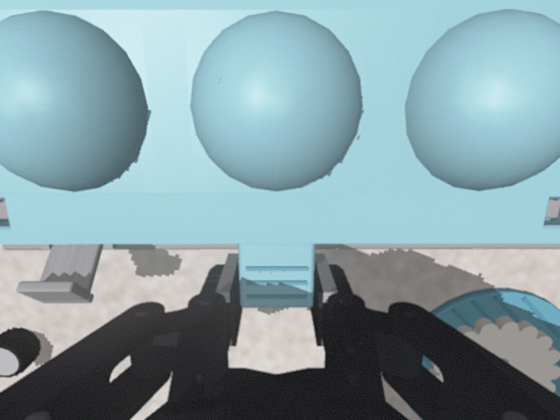

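```bash
python3 - <<'E'
from h import *
i=snapshot("scene");cv2.imwrite("pics/s6f.png",i);cv2.imwrite("pics/s6.png",cv2.resize(i[170:280,230:420],None,fx=4.2,fy=4.2,interpolation=cv2.INTER_CUBIC))
w=cv2.imread("pics/w5.png")
cv2.imwrite("pics/w5c.png",np.hstack([cv2.resize(w[170:310,0:110],None,fx=3.6,fy=3.6),cv2.resize(w[170:310,450:560],None,fx=3.6,fy=3.6)]))
for th in(0,.037,.068):
    P=[lidpt(.104,.0055+y,.008,th) for y in(-.12,.12)]+[lidpt(.132,.0055+y,.008,th) for y in(-.015,.015)]
    q=proj("scene",S2W(st,P));print(th,((q-[230,170]+.4)*4.2).round(0).tolist(), proj("wrist",S2W(st,P+[[.054-.092,.0055+.1115-.1,.056]])).round(0).tolist())
E
```

```text
0 [[138.0, 175.0], [538.0, 123.0], [307.0, 114.0], [357.0, 108.0]] [[581.0, 237.0], [-30.0, 236.0], [311.0, 299.0], [239.0, 299.0], [245.0, 207.0]]
0.037 [[138.0, 172.0], [540.0, 119.0], [308.0, 110.0], [357.0, 103.0]] [[590.0, 240.0], [-40.0, 239.0], [312.0, 305.0], [238.0, 305.0], [245.0, 207.0]]
0.068 [[138.0, 169.0], [541.0, 116.0], [308.0, 106.0], [358.0, 100.0]] [[598.0, 242.0], [-48.0, 241.0], [313.0, 310.0], [237.0, 310.0], [245.0, 207.0]]
```

View pics/s6.png

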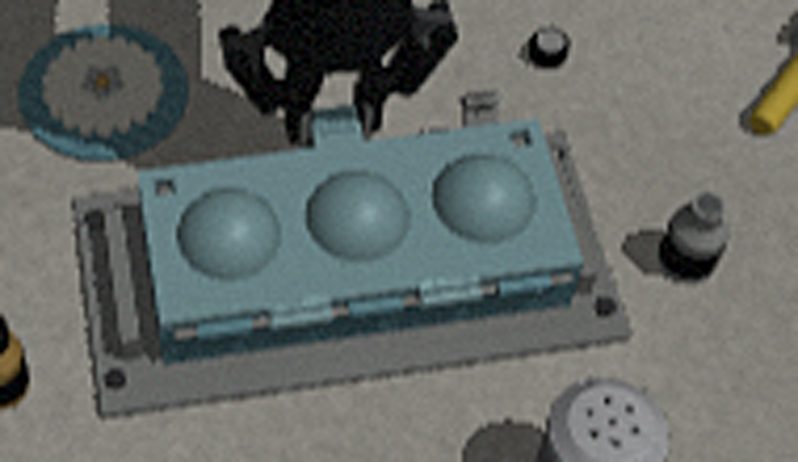

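View pics/w5c.png

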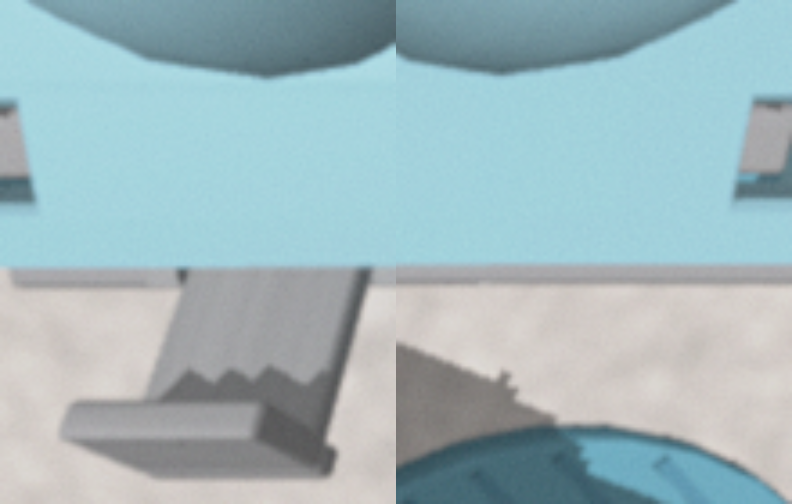

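```bash
python3 -m jog '[[[0.002,-0.001,0,0,0,0,1],[0.004,-0.0015,0,0,0,0,1],[0.005,-0.0015,0,0,0,0,1],[0.005,-0.0015,0,0,0,0,1],[0.005,-0.0015,0,0,0,0,1]]]'
python3 - <<'E'
from h import *
state();cv2.imwrite("pics/w7.png",snapshot("wrist"))
E
```

```text
time_s: 6.9
tcp_pos: [0.5039, 0.0579, 0.048]
tool_rot: [0.578, 0.407, 0.578, -0.408]
wrist_force: [-5.1, -1.8, 0.9]
opening: 0.342
t 6.9 stand tcp mm [-73.    5.3  48. ] F [-5.4  0.   0.9] op 0.342 j [-0.12  0.31  1.91 -0.    0.93  1.11]
tool x in stand [] [-0.001  0.    -1.   ]
```

View pics/w7.png

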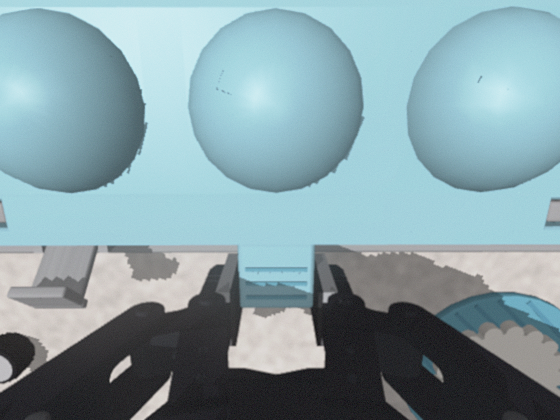

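```bash
python3 -m jog '[[[0.002,0,0,0,0,0,1],[0.003,0,0,0,0,0,1],[0.003,0,0,0,0,0,1],[0.003,0,0,0,0,0,1]]]'
python3 - <<'E'
from h import *
state()
E
python3 -m jog '[[[0.002,0,0,0,0,0,1],[0.003,0,0,0,0,0,1],[0.003,0,0,0,0,0,1],[0.003,0,0,0,0,0,1]]]'
python3 - <<'E'
from h import *
state();cv2.imwrite("pics/w8.png",snapshot("wrist"))
E
```

```text
time_s: 7.35
tcp_pos: [0.504, 0.0578, 0.0456]
tool_rot: [0.578, 0.407, 0.578, -0.408]
wrist_force: [-8.5, -2.7, 7.5]
opening: 0.343
t 7.35 stand tcp mm [-73.    5.1  45.6] F [-8.9  0.3  7.5] op 0.343 j [-0.12  0.32  1.91 -0.    0.92  1.11]
tool x in stand [] [-0.001 -0.    -1.   ]
time_s: 7.75
tcp_pos: [0.5044, 0.0575, 0.0437]
tool_rot: [0.578, 0.407, 0.578, -0.408]
wrist_force: [-12.3, -3.4, 17.2]
opening: 0.347
t 7.75 stand tcp mm [-72.7   4.7  43.7] F [-12.7   0.9  17.2] op 0.347 j [-0.12  0.32  1.91 -0.    0.92  1.11]
tool x in stand [] [-0.001 -0.001 -1.   ]
```

View pics/w8.png

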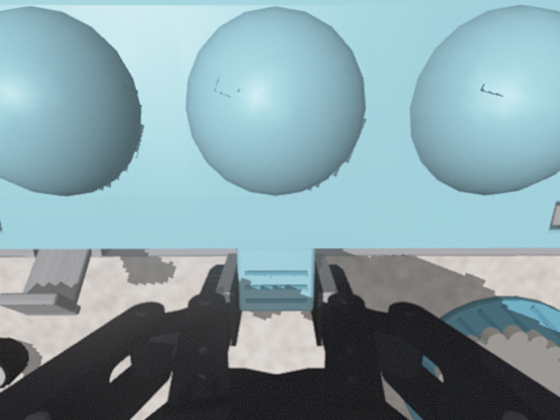

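```bash
python3 -m jog '[[[0,0,0,0,0,0,-0.2],[0,0,0,0,0,0,-0.2],[0,0,0,0,0,0,-0.2],[-0.04,-0.01,0,0,0,0,-0.2],[-0.08,-0.02,0,0,0,0,-0.2],[-0.12,-0.04,0,0,0,0,-0.2],[-0.15,-0.06,0,0,0,0,-0.2],[-0.15,-0.06,0,0,0,0,-0.2]]]'
python3 - <<'E'
from h import *
state()
i=snapshot("scene");cv2.imwrite("pics/s9.png",cv2.resize(i[170:280,230:420],None,fx=4.2,fy=4.2,interpolation=cv2.INTER_CUBIC))
cv2.imwrite("pics/w9.png",snapshot("wrist"))
for th in(0,.02,.037,.068):
    P=[lidpt(.104,.0045+y,.008,th) for y in(-.12,.12)]+[lidpt(.132,.0045+y,.008,th) for y in(-.015,.015)]
    q=proj("scene",S2W(st,P));print(th,((q-[230,170]+.4)*4.2).round(0).tolist(), proj("wrist",S2W(st,P)).round(0).tolist())
E
```

```text
time_s: 8.6
tcp_pos: [0.4493, 0.0372, 0.1963]
tool_rot: [0.58, 0.409, 0.575, -0.406]
wrist_force: [0.9, -0.2, 0.1]
opening: 0.601
t 8.6 stand tcp mm [-131.5    4.1  196.3] F [ 0.8 -0.5  0.1] op 0.601 j [-0.18 -0.06  1.96 -0.    1.23  1.05]
tool x in stand [] [ 0.007 -0.004 -1.   ]
0 [[137.0, 175.0], [537.0, 123.0], [306.0, 114.0], [355.0, 108.0]] [[437.0, 95.0], [114.0, 95.0], [295.0, 134.0], [256.0, 134.0]]
0.02 [[137.0, 174.0], [537.0, 121.0], [306.0, 112.0], [355.0, 106.0]] [[439.0, 94.0], [113.0, 95.0], [295.0, 134.0], [256.0, 134.0]]
0.037 [[136.0, 172.0], [538.0, 119.0], [306.0, 110.0], [355.0, 104.0]] [[440.0, 94.0], [112.0, 94.0], [296.0, 134.0], [256.0, 134.0]]
0.068 [[136.0, 170.0], [539.0, 117.0], [306.0, 107.0], [356.0, 100.0]] [[442.0, 93.0], [109.0, 93.0], [296.0, 133.0], [255.0, 133.0]]
```

View pics/s9.png

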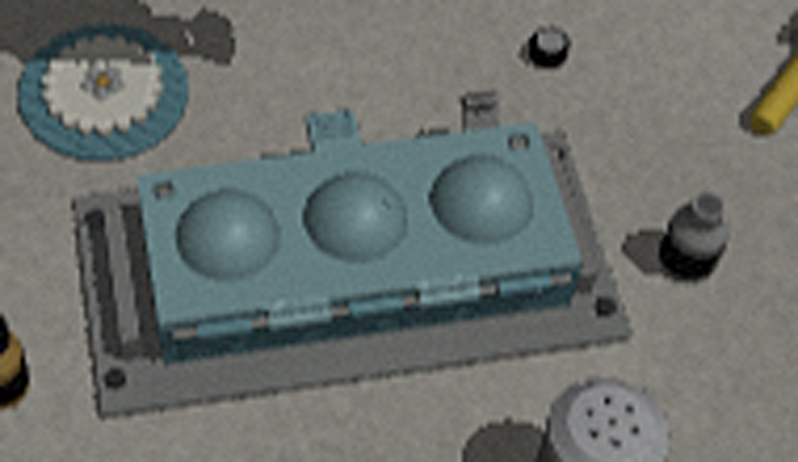

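View pics/w9.png

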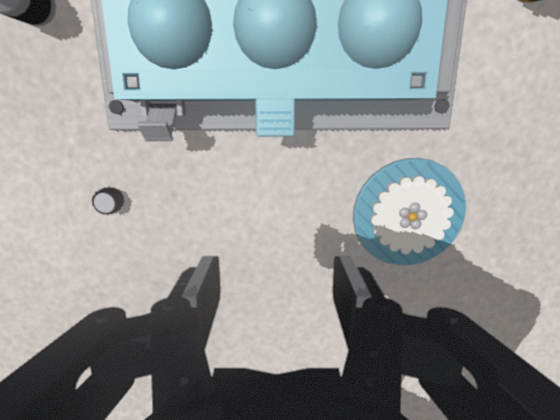

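```bash
python3 - <<'E'
from h import *
w=cv2.imread("pics/w9.png");cv2.imwrite("pics/w9c.png",cv2.resize(w[70:160,90:220],None,fx=6,fy=6,interpolation=cv2.INTER_CUBIC))
def cp(r,y,n,ph): return [-.056-r*np.sin(ph)-n*np.cos(ph),y,.030+r*np.cos(ph)-n*np.sin(ph)]
for ph in(.7,.85,1.05):
  for Y in(.096,):
    # lip outer corners (n=.007), claw inner corners (n=-.015)
    P=[cp(.032,Y+s*.011,n,ph) for n in(.007,-.015) for s in(1,-1)]
    print(ph,np.round(ins(S2W(st,[P[0]])[0])*1e3),((proj("wrist",S2W(st,P))-[90,70]+.4)*6).round().tolist())
E
```

```text
0.7 [-82. 107.  50.] [[335.0, 412.0], [503.0, 412.0], [277.0, 280.0], [457.0, 281.0]]
0.85 [-85. 107.  46.] [[348.0, 431.0], [514.0, 431.0], [287.0, 322.0], [466.0, 322.0]]
1.05 [-87. 107.  40.] [[366.0, 446.0], [528.0, 446.0], [304.0, 372.0], [478.0, 372.0]]
```

View pics/w9c.png

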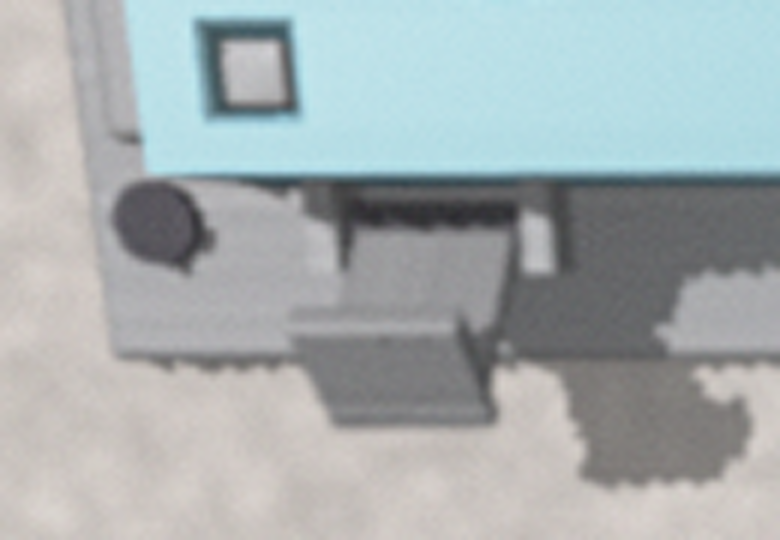

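```bash
python3 - <<'E'
from h import *
state();to([-.112,.0975,.19],0,-1);to([-.112,.0975,.053],0,-1)
E
```

```text
t 8.7 stand tcp mm [-132.1    4.9  192.6] F [-0.6  0.2 -0.6] op 0.598 j [-0.18 -0.05  1.96  0.    1.23  1.05]
tool x in stand [] [ 0.003 -0.001 -1.   ]
shift [ 0.0025  0.0201 -0.0926] rot [-0.0004  0.0013 -0.0026]
shift [ 0.1395  0.0197 -0.0928] rot [-0.0004  0.0013 -0.0026]
```

```bash
python3 -m jog '[[[0,0.02,-0.045,0,0,0,1],[0,0.02,-0.0925,0,0,0,1],[0,0.02,-0.0925,0,0,0,1],[0.04,0.02,-0.0925,0,0,0,1],[0.08,0.02,-0.0925,0,0,0,1],[0.11,0.02,-0.0925,0,0,0,1],[0.135,0.02,-0.0925,0,0,0,1],[0.139,0.02,-0.0925,0,0,0,1],[0.139,0.02,-0.0925,0,0,0,1],[0.139,0.02,-0.0925,0,0,0,1]]]'
python3 - <<'E'
from h import *
state();cv2.imwrite("pics/w10.png",snapshot("wrist"));i=snapshot("scene");cv2.imwrite("pics/s10.png",cv2.resize(i[150:260,260:400],None,fx=5,fy=5,interpolation=cv2.INTER_CUBIC))
E
```

```text
time_s: 9.7
tcp_pos: [0.4364, 0.1316, 0.0535]
tool_rot: [0.578, 0.408, 0.578, -0.407]
wrist_force: [0.4, -0.7, -0.0]
opening: -0.0
t 9.7 stand tcp mm [-111.9   97.4   53.5] F [ 0.1 -0.8 -0. ] op -0.0 j [0.03 0.2  2.03 0.   0.91 1.26]
tool x in stand [] [ 0.001 -0.    -1.   ]
```

View pics/w10.png

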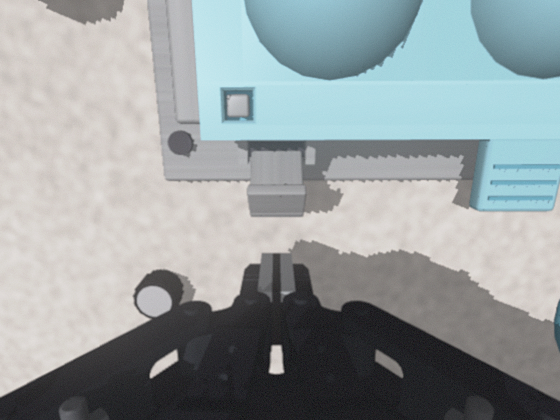

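View pics/s10.png

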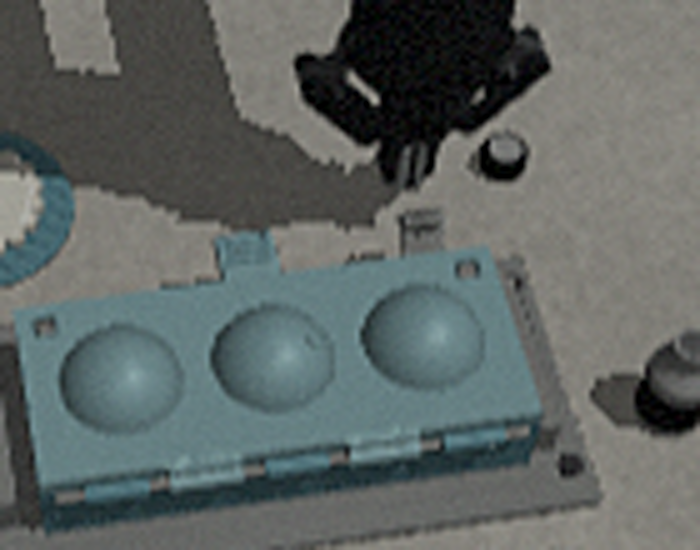

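```bash
python3 -m jog '[[[0,0.007,0,0,0,0,1],[0,0.014,0,0,0,0,1],[0,0.016,0,0,0,0,1],[0,0.016,0,0,0,0,1]]]'
python3 - <<'E'
from h import *
state();cv2.imwrite("pics/w11.png",snapshot("wrist")[100:320,140:420].repeat(2,0).repeat(2,1))
E
```

```text
time_s: 10.2
tcp_pos: [0.4514, 0.1372, 0.0532]
tool_rot: [0.578, 0.408, 0.578, -0.407]
wrist_force: [0.3, 0.3, -0.1]
opening: -0.001
t 10.2 stand tcp mm [-95.9  97.6  53.2] F [ 0.4  0.1 -0.1] op -0.001 j [0.04 0.23 1.99 0.   0.91 1.27]
tool x in stand [] [ 0.001 -0.    -1.   ]
```

View pics/w11.png

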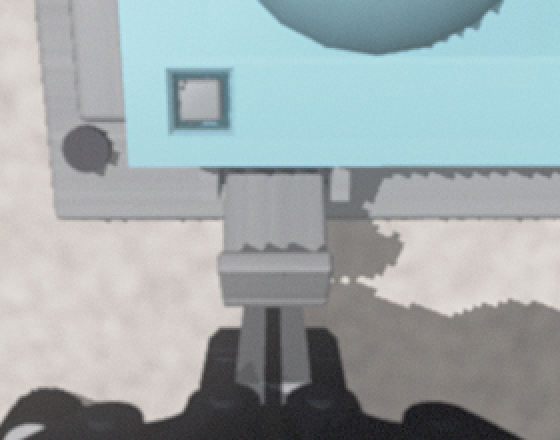

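```bash
python3 -m jog '[[[0,0.001,0,0,0,0,1],[-0.002,0.0035,0,0,0,0,1],[-0.0041,0.0052,0,0,0,0,1],[-0.0065,0.0075,0,0,0,0,1],[-0.0089,0.0097,0,0,0,0,1],[-0.0108,0.0124,0,0,0,0,1],[-0.0126,0.0151,0,0,0,0,1],[-0.0126,0.0151,0,0,0,0,1]]]'
python3 - <<'E'
from h import *
state();cv2.imwrite("pics/w12.png",snapshot("wrist")[100:320,140:420].repeat(2,0).repeat(2,1))
E
```

```text
time_s: 11.05
tcp_pos: [0.4656, 0.1422, 0.0659]
tool_rot: [0.578, 0.408, 0.577, -0.407]
wrist_force: [0.4, 0.7, -0.4]
opening: -0.0
t 11.05 stand tcp mm [-80.8  97.6  65.9] F [ 0.6  0.5 -0.4] op -0.0 j [0.05 0.24 1.95 0.   0.95 1.28]
tool x in stand [] [ 0.001 -0.    -1.   ]
```

View pics/w12.png

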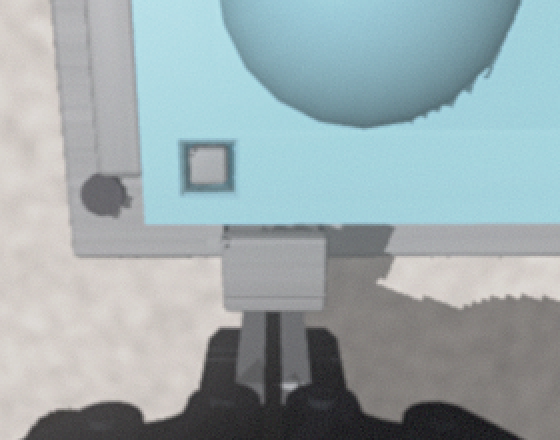

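```bash
python3 -m jog '[[[-0.0015,0.003,0,0,0,0,1],[-0.0027,0.006,0,0,0,0,1],[-0.0032,0.008,0,0,0,0,1],[-0.0035,0.009,0,0,0,0,1],[-0.0035,0.0105,0,0,0,0,1],[-0.0035,0.0105,0,0,0,0,1]]]'
python3 - <<'E'
from h import *
state();cv2.imwrite("pics/w13.png",snapshot("wrist")[100:320,140:420].repeat(2,0).repeat(2,1))
E
```

```text
time_s: 11.7
tcp_pos: [0.4731, 0.1451, 0.0686]
tool_rot: [0.577, 0.406, 0.579, -0.409]
wrist_force: [-8.0, -4.1, 5.7]
opening: 0.001
t 11.7 stand tcp mm [-72.9  97.8  68.6] F [-8.9 -1.1  5.7] op 0.001 j [ 0.06  0.25  1.93 -0.    0.97  1.29]
tool x in stand [] [-0.005  0.    -1.   ]
```

View pics/w13.png

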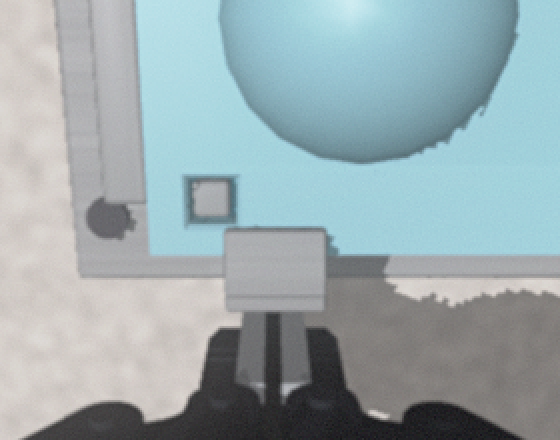

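```bash
python3 - <<'E'
from h import *
def cp(r,y,n,ph): return [-.056-r*np.sin(ph)-n*np.cos(ph),y,.030+r*np.cos(ph)-n*np.sin(ph)]
for ph in(-.0,.05,.1,.15,.2,.3):
    P=[cp(.032,.0975,-.015,ph),cp(.032,.0975,.007,ph),cp(.028,.0975,.007,ph),[-.05,.0975,.056]]
    print(ph,((proj("wrist",S2W(st,P))-[140,100])*2)[:,1].round(),P[1])
i=snapshot("scene");cv2.imwrite("pics/s13.png",cv2.resize(i[170:260,280:400],None,fx=6,fy=6,interpolation=cv2.INTER_CUBIC))
E
```

```text
-0.0 [215. 312. 305. 247.] [np.float64(-0.063), 0.0975, np.float64(0.062)]
0.05 [223. 318. 310. 247.] [np.float64(-0.06459058523942647), 0.0975, np.float64(0.06161015414774417)]
0.1 [232. 324. 315. 247.] [np.float64(-0.06615969848964467), 0.0975, np.float64(0.061141299372369035)]
0.15 [240. 329. 319. 247.] [np.float64(-0.06770341778470747), 0.0975, np.float64(0.060594607566638155)]
0.2 [249. 334. 323. 247.] [np.float64(-0.06921788463033064), 0.0975, np.float64(0.0599714451753543)]
0.3 [266. 343. 331. 247.] [np.float64(-0.0721440020370421), 0.0975, np.float64(0.05850212620539002)]
```

View pics/s13.png

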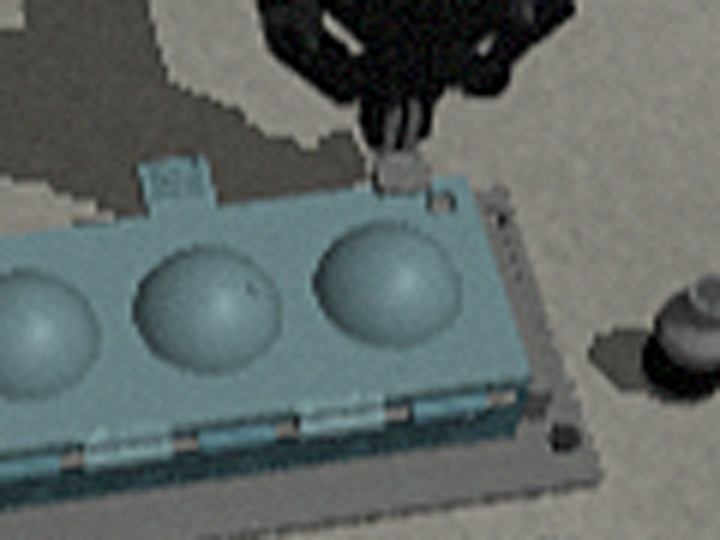

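```bash
python3 -m jog '[[[0,0.0015,0,0,0,0,1],[0,0.0015,0,0,0,0,1],[0,0.0015,0,0,0,0,1]]]'
python3 -m jog '[[[0,-0.005,0,0,0,0,1],[0,-0.02,0,0,0,0,1],[0,-0.05,0,0,0,0,1],[-0.04,-0.08,0,0,0,0,1],[-0.08,-0.1,0,0,0,0,1],[-0.12,-0.1,0,0,0,0,1],[-0.12,-0.1,0,0,0,0,1],[-0.12,-0.1,0,0,0,0,1]]]'
python3 - <<'E'
from h import *
state();w=snapshot("wrist");cv2.imwrite("pics/w14.png",w);i=snapshot("scene");cv2.imwrite("pics/s14f.png",i);cv2.imwrite("pics/s14.png",cv2.resize(i[170:280,230:420],None,fx=4.2,fy=4.2,interpolation=cv2.INTER_CUBIC))
def cp(r,y,n,ph): return [-.056-r*np.sin(ph)-n*np.cos(ph),y,.030+r*np.cos(ph)-n*np.sin(ph)]
for ph in(-.0,.05,.1,.15,.2):
    P=[cp(.032,.0975,-.015,ph),cp(.032,.0975,.007,ph),[-.05,.0975,.056]]
    print(ph,proj("wrist",S2W(st,P)).round(1).tolist())
E
```

```text
time_s: 12.1
tcp_pos: [0.4732, 0.1453, 0.0684]
tool_rot: [0.576, 0.405, 0.58, -0.409]
wrist_force: [-11.6, -6.2, 9.2]
opening: -0.002
time_s: 12.9
tcp_pos: [0.3832, 0.1126, 0.1902]
tool_rot: [0.579, 0.409, 0.576, -0.407]
wrist_force: [-0.1, 0.1, -0.2]
opening: 0.002
t 12.9 stand tcp mm [-168.4   97.3  190.2] F [-0.1  0.1 -0.2] op 0.002 j [-0.01 -0.18  2.08  0.    1.23  1.22]
tool x in stand [] [ 0.004 -0.001 -1.   ]
-0.0 [[276.1, 20.1], [276.1, 55.8], [276.1, 36.8]]
0.05 [[276.1, 22.5], [276.1, 58.4], [276.1, 36.8]]
0.1 [[276.1, 25.1], [276.1, 60.9], [276.1, 36.8]]
0.15 [[276.1, 27.7], [276.1, 63.4], [276.1, 36.8]]
0.2 [[276.1, 30.3], [276.1, 65.9], [276.1, 36.8]]
```

View pics/w14.png

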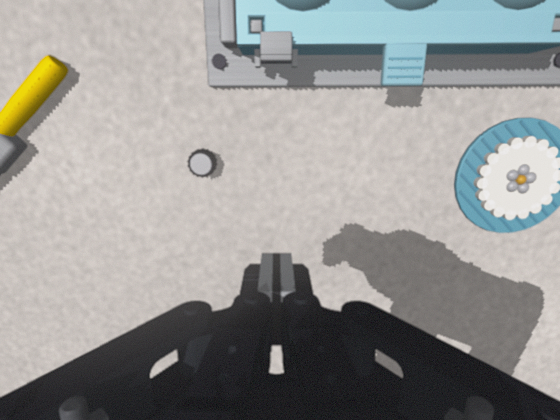

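View pics/s14.png

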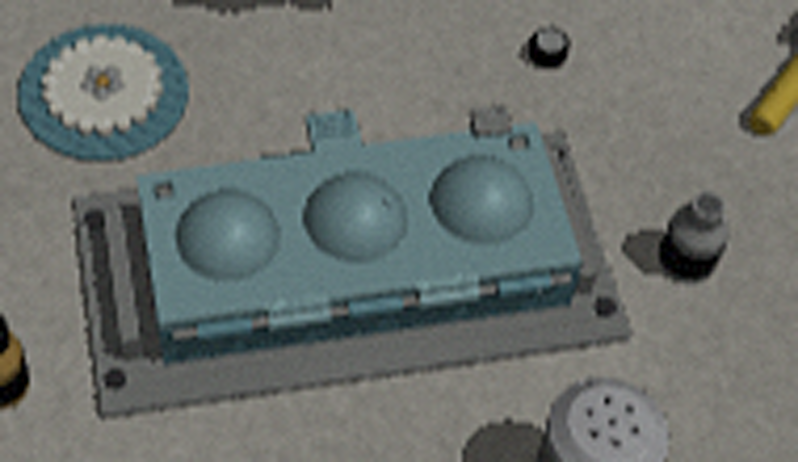

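View pics/s14f.png

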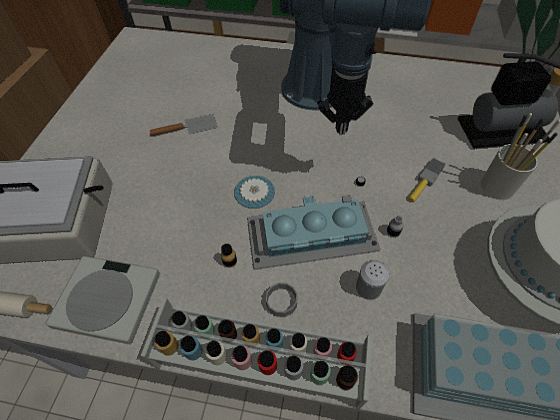

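```bash
python3 - <<'E'
from h import *
w=cv2.imread("pics/w14.png");i=cv2.imread("pics/s14f.png")
a=cv2.resize(w[10:90,230:330],(700,560),interpolation=cv2.INTER_CUBIC);cv2.imwrite("pics/w14c.png",a)
b=cv2.resize(i[185:220,325:375],None,fx=14,fy=14,interpolation=cv2.INTER_CUBIC);cv2.imwrite("pics/s14c.png",b)
def cp(r,y,n,ph): return [-.056-r*np.sin(ph)-n*np.cos(ph),y,.030+r*np.cos(ph)-n*np.sin(ph)]
for ph in(-.0,.05,.1,.15,.2):
    P=[cp(.032,.0975,-.015,ph),cp(.032,.0975,.007,ph),cp(.028,.0975,-.015,ph),[-.05,.0975,.056]]
    print(ph,((proj("wrist",S2W(st,P))-[230,10])[:,1]*7).round().tolist(),((proj("scene",S2W(st,P))-[325,185]+.5)*14).round().tolist())
E
```

```text
-0.0 [71.0, 320.0, 81.0, 188.0] [[331.0, 240.0], [300.0, 142.0], [328.0, 254.0], [314.0, 220.0]]
0.05 [88.0, 338.0, 96.0, 188.0] [[329.0, 231.0], [298.0, 137.0], [326.0, 245.0], [314.0, 220.0]]
0.1 [105.0, 356.0, 111.0, 188.0] [[327.0, 221.0], [296.0, 131.0], [325.0, 236.0], [314.0, 220.0]]
0.15 [124.0, 374.0, 126.0, 188.0] [[325.0, 212.0], [293.0, 126.0], [323.0, 228.0], [314.0, 220.0]]
0.2 [142.0, 391.0, 142.0, 188.0] [[323.0, 202.0], [291.0, 122.0], [321.0, 219.0], [314.0, 220.0]]
```

View pics/w14c.png

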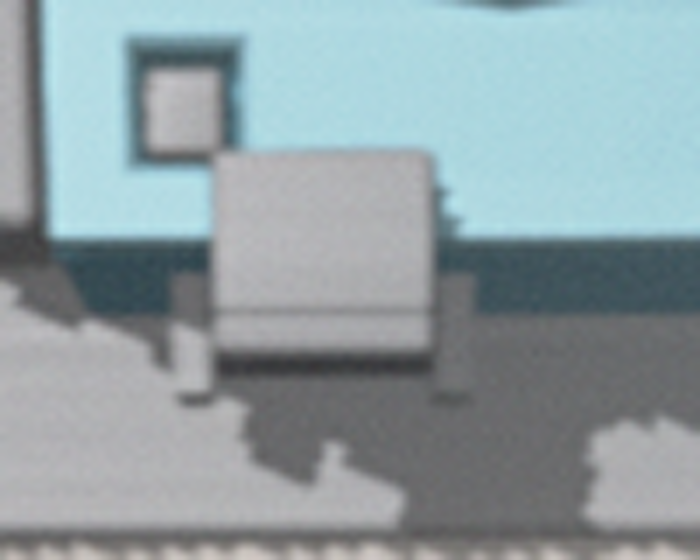

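View pics/s14c.png

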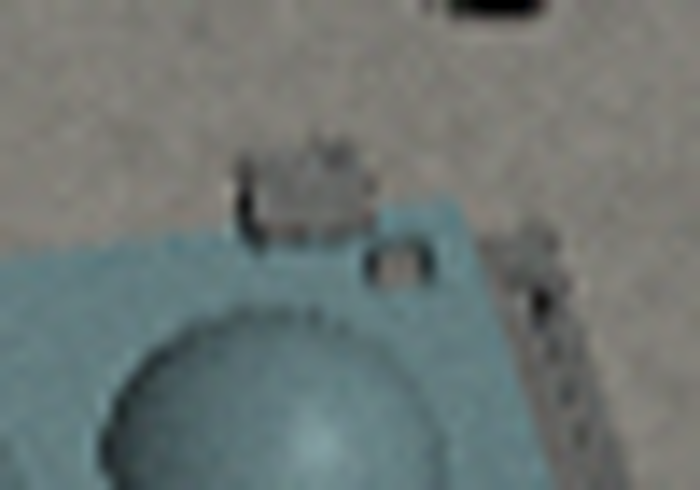

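```bash
python3 - <<'E'
from h import *
a=cv2.imread("pics/scene0.png").astype(int);b=cv2.imread("pics/s14f.png").astype(int)
for n,(u,v) in dict(plaque=(254,191),cap=(360,181),silver=(395,227),gold=(228,255),shaker=(373,279),cutter=(280,298),brush=(425,182)).items():
    print(n,abs(a-b)[v-14:v+14,u-14:u+14].mean().round(1))
state();print(close_job())
E
```

```text
plaque 2.8
cap 3.1
silver 3.4
gold 3.6
shaker 3.0
cutter 3.0
brush 3.0
t 13.0 stand tcp mm [-169.9   97.9  188.1] F [-0.7 -1.1  0.1] op -0.001 j [-0.01 -0.18  2.09  0.    1.23  1.22]
tool x in stand [] [-0.001  0.    -1.   ]
the job is handed in; nothing more can be done
None
```

The mould is closed and clipped, and I handed the job in at about 13 s of robot time.

**What I did:** I gripped the lift tab side to side and swung the lid down on its arc at about 0.8 rad/s. I slid it about 3.5 mm sideways on the way down, and it dropped over the pegs the first time. I pressed the tab until the wrist read 17 N, then let go. With the fingers shut, I folded the clip up along its arc until it met its stop (about 13 N sideways).

**Last checks:**
- **Lid:** both pegs showed inside their sockets, and the lid's corners matched the flush position to within about 1–3 pixels of the enlarged scene view, where 0.02 rad is about 1–2 pixels. The clip going over the edge also means the lid cannot be proud by more than about 1.5 mm.
- **Clip:** I estimate its angle at 0.00 to 0.03 rad from the wrist pictures. My first model made the claw and lip about 22 mm long overall, but the picture showed about 18 mm, so I corrected it before settling on that figure.
- **Bystanders:** the before and after scene pictures showed only noise at the plaque, cap, both bottles, shaker, cutter and brush. I checked the palette knife only by eye; it looked unmoved.
- **Robot:** it was well clear of everything, with about 1 N on the wrist.

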